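Lock off the disc sander and prove it dead

TASK

The disc sander's abrasive disc is about to be changed, so isolate the machine: turn the lever of the rotary isolator fully round to off, then swing its steel lockout hasp fully out of the lever so that padlocks can go through its eye. Only when it is locked off, press the flat start button right in for a moment to prove the machine dead, and let it come back; do not push the mushroom stop button (it would mask the test) and do not disturb the loose things on the bench.

Things in the scene. Friction and masses are not known exactly. Their poses are not given: they have to be found in the camera images.
- isolator: Fixed rotary isolator: grey 200 x 200 x 80 mm box on a steel foot, left or right of the station; its 200 x 200 mm face slopes 15 degrees down towards the robot's side. Origin on the bench under the face's centre, which is 107 mm up (face edges 81 and 133 mm up); x up the slope (level part), y to its left, z up. Round escutcheon in the middle, 92 mm across, 20 mm proud, locking slot on its left.
- handle (a joint): Angle of the black lever about the shaft (through the face's centre, square to the face). 0 = on, pointing up the slope (+x of the isolator); grows anticlockwise seen from in front; stop at 1.571 = fully off, pointing left (+y). Starts at 0 to 0.2. Stiff: 0.35 N m, stays where left. The swung-out hasp locks it in off.
- handle_grip (a point): On the shaft's axis, 40 mm out from the face, at mid height of the lever's bar. Axes: x along the bar to its long end, z out of the face. The bar is 24 mm wide, 28 to 52 mm above the face, from 40 mm behind the shaft to 62 mm ahead of it; the folded hasp's end sticks out farther, to 99 mm.
- hasp (a joint): Swing of the steel lockout hasp about its pin in the lever: 0 = folded in the lever; grows as its free end swings up, away from the face; stop at 1.48 = fully out, standing square to the face. Light friction (0.07 N m), stays where left. Unless the lever is fully off, its heel meets the escutcheon and it jams at about 0.5.
- hasp_pin (a point): The hasp's pin: 40 mm from the shaft along the lever, 36 mm above the face. Axes of the hasp: y along the pin (across the lever), x from the pin towards the hasp's free end, so it turns with the hasp.
- hasp_stud (a point): Where to take the hasp: middle of the round thumb stud through its free end, 14 mm across and 16 mm long (along the hasp's y), 52 mm from the pin along the hasp's x and 1 mm along its z. The hasp is a steel blade 8 mm thick, 22 mm deep, ending 59 mm from the pin, with a 20 x 12 mm eye. Folded, its last 37 mm stick out past the lever's long end, 26 to 48 mm above the face, clear at both sides.
- station: Start/stop station fixed to the bench: grey 170 x 90 x 65 mm box on a steel foot, its 170 x 90 mm face sloping 15 degrees down to the robot's side like the isolator's. Origin on the bench under the middle of the face, which is 89 mm up; x points up the slope (level part), z up.
- start_button (a joint): Travel of the start button: 0 = out, 0.006 m = fully in, spring return; it starts to move at about 1.5 N and is fully in at 5 N. It moves square into the face. It counts as pressed beyond 0.0045.
- start_button_top (a point): Middle of the top of the start button: the flat round black cap, 32 mm across, 14 mm proud of the station's face, at the upper (far) end, 42 mm from the face's centre. z is out of the face.
- stop_button (a joint): Travel of the stop button, 0 = out, 0.006 m = fully in (same spring).
- stop_button_top (a point): Middle of the top of the stop button: the domed mushroom head, 42 mm across, 33 mm proud of the face, at the lower (near) end, 84 mm from the start button.
- padlock: Brass padlock lying loose on the bench just beyond the isolator, about 80 x 50 x 22 mm; leave it. Origin under its body.
- screwdriver: Screwdriver lying loose on the bench beyond the station, 190 mm long; leave it.
- paint_tin: Small paint tin standing at the left of the work, 86 mm across, 94 mm tall; leave it.
- spray_can: Spray can standing at the right of the work, 58 mm across, 186 mm tall; leave it.
Things that resemble listed ones, but are neither listed nor needed, are in the scene too. There is more than one size of the paint_tin; the one meant has the size given above. Of the things that look like the spray_can, the smaller one is meant.

How it is judged:
By the outcome, as a careful person would: the job done as asked, in the order asked, and still so for the second after the job is handed in, with the robot touching nothing.
It also fails if it takes over 58 s, if anything falls off the work surface, if the arm or the gripper's body presses on something with over 40 N, if the wrist force passes 120 N, or if a joint passes its speed limit or range.

ROBOT

A 7-joint arm with a two-finger parallel gripper is mounted at the origin on the work surface. World frame = base frame: x ahead of the robot, y to its left, z up, the work surface at z = 0. Lengths are in m, angles in rad, forces in N, time in s.
With the tool pointing down it reaches from about 0.35 to 0.775 m from the base axis. Payload 3.1 kg.
Tool frame: the origin (TCP) lies midway between the tips of the shut fingers; the grasp point (between the pads) lies 19 mm behind it; z points along the fingers, y is the line along which they close (so a half turn about z gives the same grasp; the last joint's range is limited). The gripper opens to 85 mm and grips with 20 to 120 N. Pads are 22 mm wide; open, the fingers measure 114 mm over their backs; the gripper's body (76 mm by 85 mm) begins 54 mm behind the grasp point. The pads swing forward as they close: fully open they stand 13 mm farther back than shut.
Start: joints at [-1.283, 0.311, 0.014, 1.512, -0.004, 1.319, -0.027], TCP at [0.178, 0.52, 0.231] pointing down, gripper open.
Joint ranges: [-2.7, 2.7], [-0.3, 1.91], [-1.27, 1.3], [0.12, 2.57], [-1.44, 4.58], [0.2, 2.03], [-3.05, 3.05]. Speed limits (rad/s): [2.79, 2.79, 3.14, 3.14, 3.14, 3.14, 3.14].

INTERFACE

Orientations are given as a unit quaternion [w, x, y, z].
In Python, from workcell import manip gives the robot as it stands.
- The arm moves only by the tool drive_tool, never from a script. Its argument "targets" is a list of rows, each a list of 2 entries, a list of its own where there are three numbers: the shift along the tool's x, y, z in units of 40 mm (1.0 is 40 mm), then the turn about the tool's z in units of 5 degrees (1.0 is 5 degrees). A call has 1 to 5 rows; each row is the pose to reach, as a shift and turn from the pose commanded when the call began, along the tool's axes at that moment; what a row does not reach only later rows make up. A row lasts 1/12 s, in which the tool goes at most 41.7 mm and 7.16 degrees, less where a joint would pass 70% of its speed; a pose out of reach is approached as far as the arm can. A call with a gripper value outside its range is refused whole. "hand" is the opening, from 0 (shut) to 1 (fully open), set as the call begins (left out, the last holds). The fingers move at their own pace and stop on an object; "squeeze" is the grip in N (left out, the last holds). Time passes only in rows, so rows that repeat a pose let the fingers close. It gives the time, the measured TCP pose, the force, the opening and the grip force at its end, in the units of the state.
- manip.state(): the state, without advancing time (a new reading comes with each control period).
- manip.get_image(name): name is "scene" or "side" or "wrist"; returns a dict with "image" (400x640x3 uint8, red, green, blue), "fovy" (degrees; the focal length in pixels is half the picture's height over the tangent of half this angle, whatever the lens; pixels are square), "cx", "cy" (the principal point, pixels), "k1" (the pictures are not rectified: a ray, as slopes to the right and down, at radius r is drawn at 1 + k1 r^2 times it, then the intrinsics apply), "T" (4x4, takes a point from camera to world coordinates). Camera axes: x right, y down, z forward; pixel columns grow to the right and rows downward; lengths in m; the calibration is good to about 2 mm. A picture is of the moment at which its call begins. There is no depth.
- manip.sign_off(): hands the job in; it is judged then, once.
The state is a dict: "clock": time; "joint_positions": joint angles; "dq": joint speeds; "joint_efforts": joint torques, N m; "eef_pos": TCP position; "tcp_rot": TCP orientation; "ft_force": force on the tool from outside, world axes, zero at the start; "moment": the same for the moment, N m; "opening": finger opening in m; "grip_force": force on a finger pad.
Only numpy, scipy, OpenCV 4.12 (cv2) and the standard library are available. Lean on these libraries where they do the work, as an engineer would, in place of code of your own. Each camera call takes 0.05 s, during which the arm holds its last target. There are 200 camera calls.

## Working session

There is one attempt and no reset: what is moved stays moved. The work goes in short steps, Python scripts to look and compute and a tool call to move; the robot and the scene stay as the last step left them, time stands still between calls to the robot, and variables do not carry over. Pictures are saved under pics/ and viewed, at most 10 in all, crops included, and the job is handed in when it is done.

Besides the shell and the picture viewer there is one more tool, called after "Emit:" as name(argument=value, ...), one argument or row to a line, values as JSON. drive_tool: Moves the arm, as the interface text tells. Its arguments: {"type":"object","properties":{"targets":{"type":"array","items":{"type":"array"}},"hand":{"type":"number"},"squeeze":{"type":"number"}},"required":["targets"]}

```bash
ls; mkdir -p pics; cat > h.py <<'E'
import numpy as np, cv2
from workcell import manip
def grab(n,tag):
    d=manip.get_image(n); cv2.imwrite(f'pics/{tag}.png',cv2.cvtColor(d['image'],cv2.COLOR_RGB2BGR))
    np.savez(f'{tag}.npz',**{k:d[k] for k in('fovy','cx','cy','k1','T')}); return d
def load(tag): return {k:v for k,v in np.load(f'{tag}.npz').items()}
def ray(d,u,v):
    f=200/np.tan(np.radians(d['fovy'])/2); a=np.array([(u-d['cx'])/f,(v-d['cy'])/f]); s=a.copy()
    for _ in range(30): s=a/(1+d['k1']*(s@s))
    r=d['T'][:3,:3]@np.array([s[0],s[1],1]); return d['T'][:3,3],r/np.linalg.norm(r)
def atz(d,u,v,z):
    o,r=ray(d,u,v); return o+r*(z-o[2])/r[2]
def proj(d,p):
    f=200/np.tan(np.radians(d['fovy'])/2); T=d['T']; c=T[:3,:3].T@(np.asarray(p)-T[:3,3]); s=c[:2]/c[2]
    s=s*(1+d['k1']*(s@s)); return np.array([s[0]*f+d['cx'],s[1]*f+d['cy']])
def tri(obs):
    A=np.zeros((3,3));b=np.zeros(3)
    for d,u,v in obs:
        o,r=ray(d,u,v); P=np.eye(3)-np.outer(r,r); A+=P;b+=P@o
    x=np.linalg.solve(A,b); return x,[np.linalg.norm((np.eye(3)-np.outer(ray(d,u,v)[1],ray(d,u,v)[1]))@(x-ray(d,u,v)[0])) for d,u,v in obs]
E
python3 - <<'E'
from h import *
for n in('scene','side','wrist'):
    d=grab(n,n+'0'); print(n,d['fovy'],d['cx'],d['cy'],d['k1'],d['T'].round(3).tolist())
print(manip.state())
E
```

```text
pics
scene 44.59083749977597 315.2541242745768 203.26782733191894 -0.027381291830437256 [[0.781, 0.401, -0.479, 1.299], [0.625, -0.492, 0.606, -0.878], [0.007, -0.773, -0.635, 1.018], [0.0, 0.0, 0.0, 1.0]]
side 56.47179807769607 319.6308941037547 195.75000281170276 -0.0735143081169575 [[0.916, -0.287, 0.28, 0.218], [-0.401, -0.657, 0.638, -0.816], [0.001, -0.697, -0.717, 1.062], [0.0, 0.0, 0.0, 1.0]]
wrist 71.56700086749252 322.5563386060902 205.16724018244412 -0.04958206745443158 [[0.322, 0.915, 0.244, 0.116], [0.947, -0.311, -0.084, 0.542], [-0.001, 0.259, -0.966, 0.373], [0.0, 0.0, 0.0, 1.0]]
{'clock': 0.15, 'joint_positions': array([-1.28270827,  0.31157949,  0.01398239,  1.51268267, -0.00440448,
        1.31917492, -0.02720353]), 'dq': array([ 0.00107376, -0.00198522, -0.00122856, -0.00749126,  0.00040328,
       -0.00046026, -0.00062456]), 'joint_efforts': array([ 4.74255776e-04, -3.80272758e+01,  1.46117890e-01, -2.30849487e+01,
        1.20342040e-02,  9.53279872e-03,  6.98893530e-06]), 'eef_pos': array([0.17791457, 0.5198556 , 0.23045242]), 'tcp_rot': array([-1.13247856e-04,  1.64106855e-01,  9.86442151e-01, -8.99731372e-04]), 'ft_force': array([ 0.60718344,  0.39470889, -0.46203562]), 'moment': array([-0.02457308,  0.00689714,  0.02671102]), 'grip_force': 0.0, 'opening': 0.08522369381022685}
```

View pics/scene0.png

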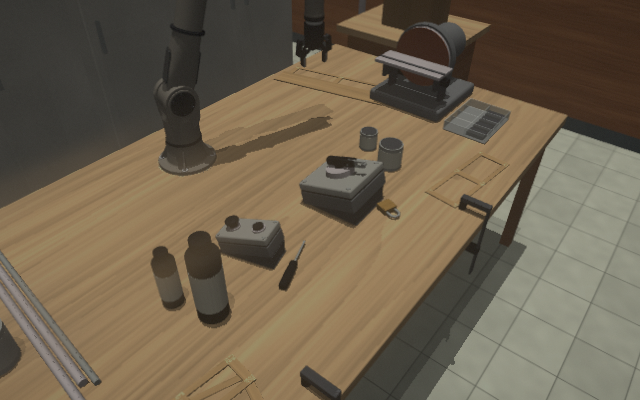

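View pics/side0.png

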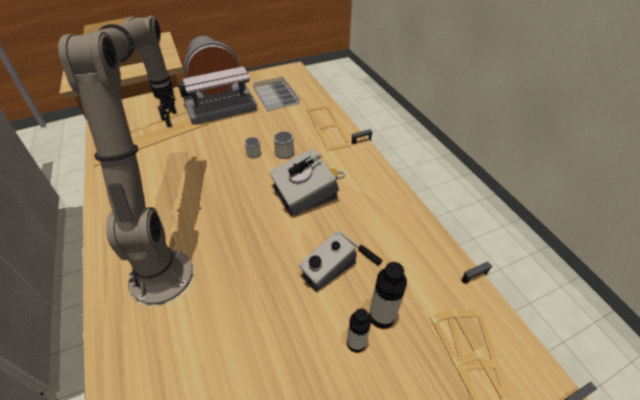

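The scene image shows the isolator at (343,183) with its lever pointing to about (365,163), and the station at (252,237) with the mushroom near (232,222) and the flat start button at (258,227). The tins are at (369,138) and (390,153), the cans at (168,278) and (207,278), the padlock at (388,207) and the screwdriver at (292,265). I'll take a close crop of both fixtures next.

```bash
python3 - <<'E'
from h import *
a=cv2.imread('pics/scene0.png');b=cv2.imread('pics/side0.png')
def c(i,u,v,w,h,s): return cv2.resize(i[v:v+h,u:u+w],None,fx=s,fy=s,interpolation=cv2.INTER_CUBIC)
# each tile 400x300
m=np.vstack([np.hstack([c(a,295,145,100,75,4),c(b,260,142,100,75,4)]),np.hstack([c(a,205,205,100,75,4),c(b,290,225,100,75,4)])])
m=cv2.convertScaleAbs(m,alpha=1.5,beta=15)
cv2.imwrite('pics/crop1.png',m)
E
```

```text
(no output)
```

View pics/crop1.png

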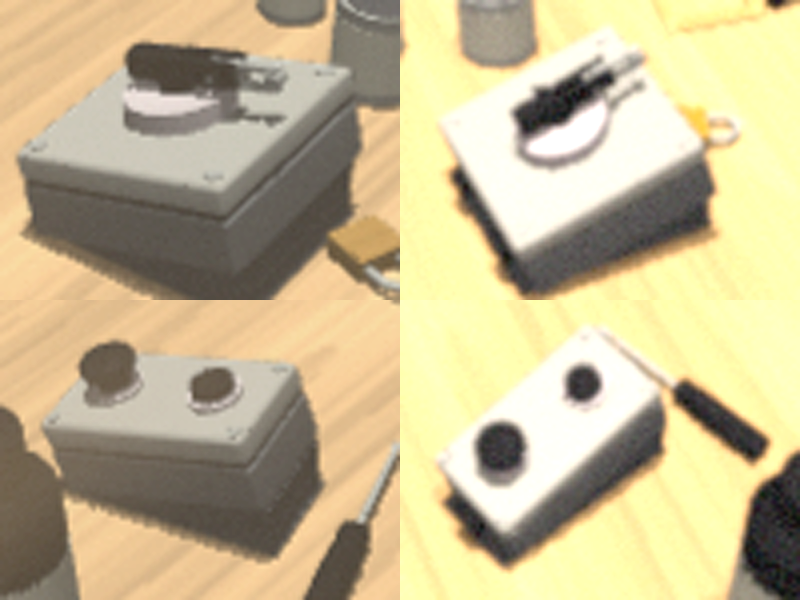

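```bash
cat > fit.py <<'E'
from h import *
from scipy.optimize import least_squares
S=load('scene0');D=load('side0')
c15,s15=np.cos(np.radians(15)),np.sin(np.radians(15))
def face(p,h,xyz):  # face coords (x up slope, y left, z out) -> world
    x,y,z=xyz; l=np.array([x*c15-z*s15,y,h+x*s15+z*c15]); C,s_=np.cos(p[2]),np.sin(p[2])
    return np.array([p[0]+C*l[0]-s_*l[1],p[1]+s_*l[0]+C*l[1],l[2]])
def fit(h,hx,hy,obs):
    def r(p): return np.concatenate([proj(d,face(p,h,(sx*hx,sy*hy,0)))-uv for d,sx,sy,uv in obs])
    best=None
    for y0 in np.arange(-3,3.1,.5):
        q=least_squares(r,[.55,0.1,y0],loss='soft_l1')
        if best is None or q.cost<best.cost: best=q
    return best.x,r(best.x).reshape(-1,2).round(1)
def t(ox,oy,x,y): return np.array([ox+x/4-.4,oy+y/4-.4])
a=lambda x,y:t(295,145,x,y); b=lambda x,y:t(260,142,x,y); c=lambda x,y:t(205,205,x,y); e=lambda x,y:t(290,225,x,y)
iso,ri=fit(.107,.1,.1,[(S,-1,-1,a(20,158)),(S,1,-1,a(226,208)),(S,1,1,a(356,73)),(D,-1,1,b(42,124)),(D,-1,-1,b(118,250)),(D,1,-1,b(310,155)),(D,1,1,b(207,30))])
st,rs=fit(.089,.085,.045,[(S,-1,-1,c(45,128)),(S,1,-1,c(240,148)),(S,1,1,c(299,64)),(D,-1,1,e(38,158)),(D,-1,-1,e(108,230)),(D,1,-1,e(262,93)),(D,1,1,e(185,28))])
E
python3 - <<'E'
from fit import *
print(iso,ri.tolist());print(st,rs.tolist())
print('start top',face(st,.089,(.042,0,.014)),'stop',face(st,.089,(-.042,0,.033)))
for nm,d in(('S',S),('D',D)):
    print(nm,'startpx',proj(d,face(st,.089,(.042,0,.014))),proj(d,face(st,.089,(-.042,0,.033))))
    for th in(0,.1,.2):
        C,s=np.cos(th),np.sin(th)
        print(th,[proj(d,face(iso,.107,(r*C,r*s,z))).round(1).tolist() for r,z in((-.04,.052),(.062,.052),(.099,.037))])
E
```

```text
[0.57810718 0.16333855 0.05815259] [[-1.9, -0.5], [-1.1, -3.8], [-0.3, -1.4], [0.0, -1.2], [1.6, 0.7], [1.2, -2.8], [2.7, -2.0]]
[ 0.51641726 -0.20029844  0.27658157] [[-2.1, -0.6], [-0.2, -1.0], [-0.2, -0.4], [-0.3, -0.2], [0.1, 1.0], [2.0, -1.2], [2.3, -2.1]]
start top [ 0.55195855 -0.1902098   0.11339336] stop [ 0.46917379 -0.21370882  0.11000515]
S startpx [257.32066524 225.16270663] [230.41320025 217.98704734]
0 [[327.4, 156.7], [354.2, 160.1], [365.3, 165.8]]
0.1 [[326.8, 157.3], [355.2, 159.2], [366.8, 164.3]]
0.2 [[326.2, 157.9], [356.0, 158.3], [368.0, 162.8]]
D startpx [336.88863468 244.69510553] [315.71424537 259.76486489]
0 [[289.8, 170.7], [313.8, 157.3], [323.2, 155.3]]
0.1 [[290.3, 171.4], [312.9, 156.4], [321.9, 153.8]]
0.2 [[290.8, 171.9], [312.0, 155.6], [320.4, 152.6]]
```

The crops show:
- **Lever:** black, pointing up-slope with the steel hasp sticking out of its long end. In the scene view the lever is at about (341,160) and the hasp's end at (366,164). In the side view they are at about (299,164) and (320,156).
- **Start button:** the flat cap at scene (258,226), not the mushroom at (232,219). The description's upper, far end matches the flat cap.

Next I move above the isolator to measure with the wrist camera.

Emit:
drive_tool(
  targets=[
    [[-0.8,-0.46,-0.2],1.3],
    [[-1.6,-0.92,-0.4],2.6],
    [[-2.4,-1.4,-0.6],3.9],
    [[-3.2,-1.85,-0.8],5.2],
    [[-4,-2.3,-1],6.5],
  ],
  hand=1,
)

```text
clock: 0.57
eef_pos: [0.3004, 0.3798, 0.2714]
tcp_rot: [-0.0, 0.436, 0.9, -0.0]
ft_force: [0.3, 0.5, 0.6]
opening: 0.0853
grip_force: 0.0
```

Emit:
drive_tool(
  targets=[
    [[-0.9,0.03,0],1.4],
    [[-1.8,0.06,0],2.8],
    [[-2.8,0.1,0],4.2],
    [[-3.7,0.12,0],5.6],
    [[-4.6,0.15,0],7],
  ],
)

```text
clock: 0.98
eef_pos: [0.4199, 0.2396, 0.2712]
tcp_rot: [-0.0, 0.687, 0.727, -0.0]
ft_force: [0.5, 0.8, 0.7]
opening: 0.0854
grip_force: 0.0
```

Emit:
drive_tool(
  targets=[
    [[-0.8,0.6,0],0],
    [[-1.6,1.2,0],0],
    [[-2.4,1.8,0],0],
    [[-3.1,2.4,0],0],
    [[-3.7,2.8,0],0],
  ],
  hand=0,
)

```text
clock: 1.4
eef_pos: [0.5419, 0.0978, 0.271]
tcp_rot: [0.001, 0.685, 0.728, -0.0]
ft_force: [0.5, -0.6, 0.1]
opening: 0.0255
grip_force: 0.0
```

Emit:
drive_tool(
  targets=[
    [[0,0,0],0],
    [[0,0,0],0],
  ],
)

```text
clock: 1.57
eef_pos: [0.5408, 0.0982, 0.2707]
tcp_rot: [0.0, 0.686, 0.727, -0.001]
ft_force: [-0.0, 0.1, -0.5]
opening: 0.0008
grip_force: 0.0
```

```bash
python3 - <<'E'
from h import *
d=grab('wrist','w1'); s=manip.state(); print(s['clock'],s['eef_pos'],s['tcp_rot'],s['ft_force'],s['joint_positions'])
from fit import *
print(proj(d,face(iso,.107,(0,0,.052))),[proj(d,face(iso,.107,(a*.1,b*.1,0))).round().tolist() for a in(-1,1) for b in(-1,1)],proj(d,face(st,.089,(.042,0,.014))))
E
```

```text
1.6167 [0.54006648 0.1005949  0.27075775] [-5.53381233e-04  6.84997633e-01  7.28544986e-01 -3.74408192e-04] [-0.69225528  0.49873153 -0.64452791] [-0.60154442  0.31309494  0.52012048  1.45375982 -0.15587594  1.41712262
 -0.01679596]
[353.45300127 134.65927107] [[278.0, 216.0], [272.0, 40.0], [450.0, 230.0], [472.0, 25.0]] [318.46635829 392.78651869]
```

View pics/w1.png

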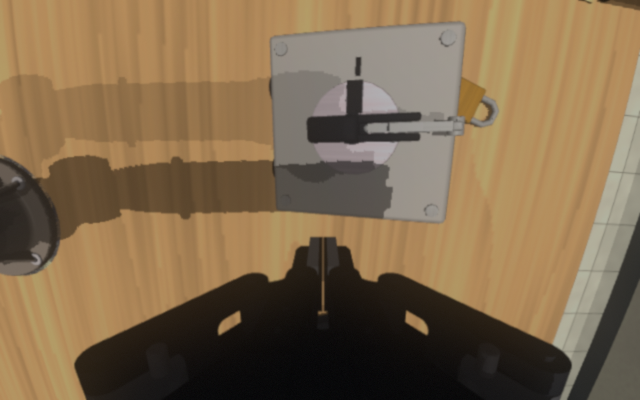

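```bash
cat > fit2.py <<'E'
from fit import *
W=load('w1')
ob=[(-1,1,(271,37)),(1,1,(464,22)),(1,-1,(443,222)),(-1,-1,(276,209))]
def r(p): return np.concatenate([proj(W,face(p,.107,(a*p[3],b*p[3],0)))-uv for a,b,uv in ob])
q=least_squares(r,[.578,.163,.058,.1]); iso=q.x
E
python3 - <<'E'
from fit2 import *
print(iso,r(iso).round(1))
for th in(0,.05,.1,.2):
    C,s=np.cos(th),np.sin(th)
    print(th,[proj(W,face(iso,.107,(R*C-o*s,R*s+o*C,z))).round(1).tolist() for R,o,z in((-.04,0,.052),(.062,0.012,.052),(.062,-.012,.052),(.099,0,.037))])
print('esc',[proj(W,face(iso,.107,(.046*a,.046*b,.02))).round().tolist() for a,b in((1,0),(-1,0),(0,1),(0,-1))])
for d,u,v in((S,366,164),(D,320,156)): print([proj(d,face(iso,.107,(.099*np.cos(t),.099*np.sin(t),.037))).round(1).tolist() for t in (0,.05,.1)])
print('stations',tri([(S,258,225.7),(D,335.7,245)]),tri([(S,232,218.7),(D,315,261)]))
E
```

```text
[0.57305929 0.16891741 0.0552344  0.09676888] [-0.5 -0.1  0.2  0.1 -0.2  0.2  0.6 -0.2]
0 [[305.8, 127.8], [422.2, 113.6], [419.8, 142.9], [464.1, 129.2]]
0.05 [[305.9, 130.0], [421.7, 109.8], [420.7, 139.2], [464.6, 123.3]]
0.1 [[306.1, 132.2], [420.9, 105.9], [421.5, 135.4], [464.9, 117.4]]
0.2 [[306.7, 136.5], [418.8, 98.4], [422.5, 127.8], [464.4, 105.5]]
esc [[401.0, 129.0], [310.0, 128.0], [355.0, 79.0], [353.0, 174.0]]
[[364.9, 164.4], [365.7, 163.7], [366.4, 162.9]]
[[321.4, 154.8], [320.8, 154.1], [320.1, 153.4]]
stations (array([ 0.55004255, -0.18599768,  0.10747031]), [np.float64(0.00010376766539852772), np.float64(0.0001037676653985306)]) (array([ 0.46802381, -0.20929226,  0.10153274]), [np.float64(0.002015176316985322), np.float64(0.00201517631698525)])
```

The wrist view shows the isolator face with corners at (271,37), (464,22), (443,222) and (276,209), the lever from (307,129) to (420,127) and the hasp's end at (464,126). The fit matches to under 1 px, with the lever at about 0.02 rad. Next I work out the path for pushing the lever.

```bash
cat > go.py <<'E'
from fit2 import *
from scipy.spatial.transform import Rotation as R
def units(p,ref=None):
    s=manip.state(); q=s['tcp_rot']; M=R.from_quat([q[1],q[2],q[3],q[0]]).as_matrix()
    return (M.T@(np.asarray(p)-(s['eef_pos'] if ref is None else ref))/.04).round(2)
E
python3 - <<'E'
from go import *
print(manip.state()['eef_pos'])
for x,y,z in((.055,-.045,.1),(.055,-.045,.032)): p=face(iso,.107,(x,y,z)); print(p.round(4),units(p))
for t in np.radians(range(0,91,9)):
    C,s=np.cos(t),np.sin(t); d=.012+.0145*s+.011*C
    p=face(iso,.107,(.055*C+d*s,.055*s-d*C,.032)); print(round(np.degrees(t)),p.round(4),units(p))
E
```

```text
[0.54006648 0.1005949  0.27075775]
[0.6027 0.1255 0.2178] [0.52 1.6  1.32]
[0.6203 0.1265 0.1521] [0.52 2.05 2.96]
0 [0.6191 0.1484 0.1521] [1.07 2.05 2.96]
9 [0.6219 0.1554 0.153 ] [1.24 2.13 2.94]
18 [0.6237 0.1631 0.1536] [1.43 2.19 2.93]
27 [0.6245 0.1714 0.1539] [1.64 2.22 2.92]
36 [0.6239 0.1803 0.1539] [1.86 2.22 2.92]
45 [0.6218 0.1893 0.1535] [2.09 2.18 2.93]
54 [0.6181 0.1982 0.1526] [2.31 2.1  2.95]
63 [0.6126 0.2066 0.1513] [2.53 1.98 2.99]
72 [0.6056 0.2141 0.1495] [2.73 1.81 3.03]
81 [0.597  0.2203 0.1473] [2.9  1.61 3.09]
90 [0.5873 0.2248 0.1448] [3.03 1.37 3.15]
```

Emit:
drive_tool(
  targets=[
    [[0.3,0.7,0.5],0],
    [[0.5,1.5,1],0],
    [[0.52,2.05,1.6],0],
    [[0.52,2.05,2.3],0],
    [[0.52,2.05,2.95],0],
  ],
)

```text
clock: 2.03
eef_pos: [0.6206, 0.1297, 0.1511]
tcp_rot: [-0.001, 0.683, 0.73, -0.0]
ft_force: [-0.3, -0.4, -1.1]
opening: -0.0
grip_force: 0.0
```

Emit:
drive_tool(
  targets=[
    [[0.2,0,0],0],
    [[0.4,0,0],0],
    [[0.55,0,0],0],
    [[0.72,0.08,-0.01],0],
    [[0.9,0.14,-0.03],0],
  ],
)

```text
clock: 2.45
eef_pos: [0.6241, 0.1592, 0.1565]
tcp_rot: [0.002, 0.685, 0.728, -0.002]
ft_force: [-2.0, -7.0, -0.5]
opening: -0.0001
grip_force: 3.3
```

```bash
python3 - <<'E'
from go import *
s=manip.state();print(s['eef_pos'],s['ft_force'])
for t in np.radians(range(18,96,9)):
    C,s=np.cos(t),np.sin(t); d=.012+.0145*s+.011*C
    p=face(iso,.107,(.055*C+d*s,.055*s-d*C,.032)); print(round(np.degrees(t)),p.round(4),units(p))
E
```

```text
[0.62407676 0.15917408 0.15649228] [-1.95720887 -6.9870171  -0.47537529]
18 [0.6237 0.1631 0.1536] [ 0.1  -0.    0.07]
27 [0.6245 0.1714 0.1539] [0.31 0.03 0.06]
36 [0.6239 0.1803 0.1539] [0.53 0.03 0.06]
45 [0.6218 0.1893 0.1535] [ 0.76 -0.01  0.07]
54 [0.6181 0.1982 0.1526] [ 0.98 -0.09  0.09]
63 [0.6126 0.2066 0.1513] [ 1.2  -0.21  0.12]
72 [0.6056 0.2141 0.1495] [ 1.4  -0.38  0.17]
81 [0.597  0.2203 0.1473] [ 1.57 -0.58  0.22]
90 [0.5873 0.2248 0.1448] [ 1.7  -0.82  0.28]
```

Emit:
drive_tool(
  targets=[
    [[0.21,0.03,0.02],0],
    [[0.43,0.03,0.03],0],
    [[0.66,-0.01,0.03],0],
    [[0.88,-0.09,0.05],0],
    [[1.1,-0.21,0.08],0],
  ],
)

```text
clock: 2.87
eef_pos: [0.6163, 0.2019, 0.1548]
tcp_rot: [0.005, 0.686, 0.728, 0.001]
ft_force: [2.8, -7.5, 0.4]
opening: -0.0
grip_force: 3.3
```

Emit:
drive_tool(
  targets=[
    [[0.1,-0.08,0.02],0],
    [[0.2,-0.17,0.05],0],
    [[0.37,-0.37,0.1],0],
    [[0.5,-0.61,0.16],0],
    [[0.5,-0.7,0.16],0],
  ],
)

```text
clock: 3.28
eef_pos: [0.5873, 0.2262, 0.1488]
tcp_rot: [0.003, 0.684, 0.729, 0.005]
ft_force: [6.9, 0.5, -2.2]
opening: -0.0002
grip_force: 3.0
```

Emit:
drive_tool(
  targets=[
    [[0,-0.08,0],0],
    [[0,-0.16,0],0],
    [[0,-0.16,0],0],
    [[0,-0.16,0],0],
  ],
)

```text
clock: 3.62
eef_pos: [0.5811, 0.2269, 0.1486]
tcp_rot: [0.002, 0.684, 0.73, 0.005]
ft_force: [5.3, 1.0, -1.6]
opening: -0.0001
grip_force: 2.5
```

```bash
python3 - <<'E'
from go import *
s=manip.state();print(s['clock'],s['eef_pos'],s['ft_force'])
print(units(face(iso,.107,(.0265,.055,.032))))
d=grab('wrist','w2')
print([proj(d,face(iso,.107,p)).round().tolist() for p in((0,.062,.052),(.012,.062,.052),(-.012,.062,.052),(0,.099,.037),(0,.092,.037))])
E
```

```text
3.6167 [0.58108186 0.22692747 0.14861212] [ 5.30388685  0.95557202 -1.62096174]
[-0.06  0.15  0.1 ]
[[276.0, 252.0], [297.0, 254.0], [255.0, 249.0], [285.0, 177.0], [285.0, 190.0]]
```

View pics/w2.png

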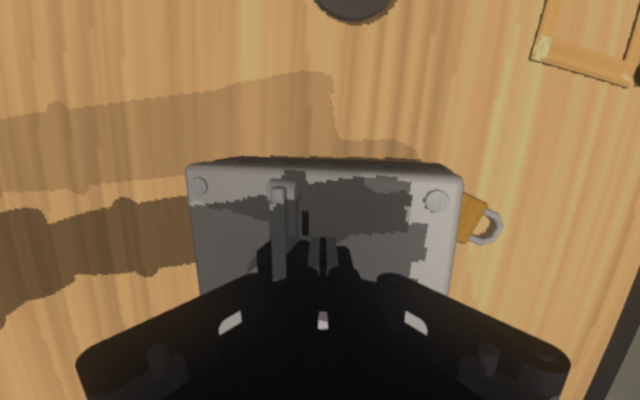

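The lever now points left, with the hasp's end at (283,180) against (285,177) predicted for fully off. I'll press on until the force shows the stop.

Emit:
drive_tool(
  targets=[
    [[0,-0.1,0],0],
    [[0,-0.2,0],0],
    [[0,-0.2,0],0],
  ],
)

```text
clock: 3.92
eef_pos: [0.5799, 0.2263, 0.151]
tcp_rot: [0.007, 0.684, 0.729, 0.011]
ft_force: [15.8, 1.2, -3.5]
opening: -0.0
grip_force: 6.6
```

Emit:
drive_tool(
  targets=[
    [[0,-0.1,0],0],
    [[0,-0.2,0],0],
    [[0,-0.2,0],0],
  ],
)

```text
clock: 4.17
eef_pos: [0.5781, 0.2256, 0.1536]
tcp_rot: [0.012, 0.685, 0.729, 0.017]
ft_force: [23.6, 2.2, -3.0]
opening: -0.0002
grip_force: 10.3
```

The lever is at its stop, since the force rose from 5 to 24 N with almost no motion. Now I back off, raise the tool, half open the fingers and move above the stud.

Emit:
drive_tool(
  targets=[
    [[0,0.5,0],0],
    [[0,0.8,-0.3],0],
    [[0,0.8,-1.2],0],
    [[0,0.8,-2],0],
  ],
)

```text
clock: 4.5
eef_pos: [0.593, 0.2268, 0.2269]
tcp_rot: [-0.001, 0.684, 0.73, 0.0]
ft_force: [1.9, 0.2, 0.9]
opening: -0.0005
grip_force: 0.0
```

Emit:
drive_tool(
  targets=[
    [[0.2,-0.3,0],0],
    [[0.4,-0.6,0],0],
    [[0.4,-0.6,0],0],
    [[0.4,-0.6,0],0],
  ],
  hand=0.55,
  squeeze=30,
)

```text
clock: 4.83
eef_pos: [0.568, 0.242, 0.2266]
tcp_rot: [-0.0, 0.683, 0.73, 0.002]
ft_force: [0.5, -0.1, -0.2]
opening: 0.0465
grip_force: 0.0
```

```bash
python3 - <<'E'
from go import *
s=manip.state();print(s['clock'],s['eef_pos'],s['ft_force'],s['opening'])
st=face(iso,.107,(0,.092,.037)); print(st,units(st-[0,0,.011]))
d=grab('wrist','w3')
print([proj(d,face(iso,.107,p)).round().tolist() for p in((0,.062,.052),(.012,.062,.052),(-.012,.062,.052),(0,.099,.037),(0,.092,.037),(-.0968,.0968,0),(.0968,.0968,0))])
E
```

```text
4.8333 [0.5679587  0.24195507 0.22664187] [ 0.47873265 -0.12099648 -0.16412755] 0.046463569907344716
[0.55841861 0.26024843 0.14273926] [ 0.47 -0.21  2.37]
[[307.0, 229.0], [321.0, 231.0], [293.0, 228.0], [312.0, 181.0], [312.0, 190.0], [234.0, 172.0], [431.0, 183.0]]
```

View pics/w3.png

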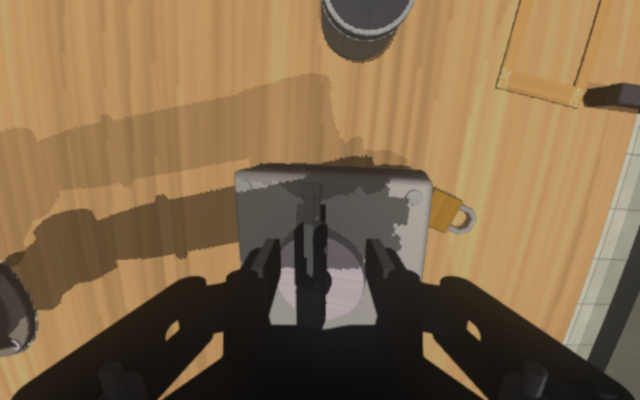

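The lever points left with the hasp's end at (312,184), which matches the prediction, and the fingers straddle its line. Next I descend over the stud and grip it.

Emit:
drive_tool(
  targets=[
    [[0.47,-0.21,0.4],0],
    [[0.47,-0.21,1.1],0],
    [[0.47,-0.21,1.8],0],
    [[0.47,-0.21,2.37],0],
    [[0.47,-0.21,2.37],0],
  ],
)

```text
clock: 5.3
eef_pos: [0.5554, 0.256, 0.1245]
tcp_rot: [-0.002, 0.685, 0.729, -0.005]
ft_force: [-1.3, 0.2, -1.0]
opening: 0.047
grip_force: 0.0
```

Emit:
drive_tool(
  targets=[
    [[0,0,0],0],
    [[0,0,0],0],
    [[0,0,0],0],
    [[0,0,0],0],
  ],
  hand=0,
  squeeze=25,
)

```text
clock: 5.63
eef_pos: [0.5598, 0.2578, 0.1322]
tcp_rot: [0.0, 0.685, 0.729, 0.001]
ft_force: [-2.1, -0.9, 3.3]
opening: 0.0165
grip_force: 24.4
```

```bash
python3 - <<'E'
from go import *
s=manip.state();e=s['eef_pos'];print(s['clock'],e,s['ft_force'],s['opening'],s['grip_force'])
q0=face(iso,.107,(0,.092,.037))
for f in list(np.arange(0,1.5,.148))+[1.52]:
    C,S_=np.cos(f),np.sin(f); p=face(iso,.107,(0,.040+.052*C-.001*S_,.036+.052*S_+.001*C)); print(round(f,2),units(p,q0))
E
```

```text
5.6333 [0.55976223 0.25782247 0.132188  ] [-2.12778339 -0.85281026  3.29025178] 0.016460770007193235 24.392032027244568
0.0 [0. 0. 0.]
0.15 [-0.02 -0.05 -0.19]
0.3 [-0.06 -0.1  -0.37]
0.44 [-0.14 -0.14 -0.54]
0.59 [-0.23 -0.19 -0.7 ]
0.74 [-0.35 -0.23 -0.84]
0.89 [-0.5  -0.26 -0.97]
1.04 [-0.66 -0.29 -1.07]
1.18 [-0.83 -0.31 -1.15]
1.33 [-1.01 -0.33 -1.2 ]
1.48 [-1.2  -0.34 -1.23]
1.52 [-1.26 -0.34 -1.23]
```

The opening of 16.5 mm matches the 16 mm stud. Now I swing it along the arc.

Emit:
drive_tool(
  targets=[
    [[-0.02,-0.05,-0.19],0],
    [[-0.06,-0.1,-0.37],0],
    [[-0.14,-0.14,-0.54],0],
    [[-0.23,-0.19,-0.7],0],
    [[-0.35,-0.23,-0.84],0],
  ],
)

```text
clock: 6.05
eef_pos: [0.5516, 0.2437, 0.1652]
tcp_rot: [0.001, 0.684, 0.729, 0.002]
ft_force: [3.6, 0.6, -2.9]
opening: 0.0162
grip_force: 24.4
```

Emit:
drive_tool(
  targets=[
    [[-0.15,-0.03,-0.13],0],
    [[-0.31,-0.06,-0.23],0],
    [[-0.48,-0.08,-0.31],0],
    [[-0.66,-0.1,-0.36],0],
    [[-0.85,-0.11,-0.39],0],
  ],
)

```text
clock: 6.47
eef_pos: [0.5486, 0.2107, 0.1811]
tcp_rot: [-0.001, 0.684, 0.73, 0.002]
ft_force: [1.5, 3.4, 2.5]
opening: 0.0161
grip_force: 24.3
```

Emit:
drive_tool(
  targets=[
    [[-0.06,0,0],0],
    [[-0.12,0,0.01],0],
    [[-0.18,0,0.02],0],
    [[-0.18,0,0.02],0],
  ],
)

```text
clock: 6.8
eef_pos: [0.5487, 0.203, 0.1812]
tcp_rot: [-0.001, 0.684, 0.729, 0.002]
ft_force: [-0.8, 2.1, 9.9]
opening: 0.0158
grip_force: 24.2
```

```bash
python3 - <<'E'
from go import *
s=manip.state();e=s['eef_pos'];print(s['clock'],e,s['ft_force'],s['opening'],s['grip_force'])
print(face(iso,.107,(0,.040+.052*np.cos(1.48),.036+.052*np.sin(1.48)))-[0,0,.011])
d=grab('scene','s2');d2=grab('side','d2')
a=cv2.resize(cv2.imread('pics/s2.png')[120:210,290:410],None,fx=3.3,fy=3.3,interpolation=2);b=cv2.resize(cv2.imread('pics/d2.png')[110:200,250:370],None,fx=3.3,fy=3.3,interpolation=2)
cv2.imwrite('pics/c2.png',cv2.convertScaleAbs(np.hstack([a,b]),alpha=1.5,beta=15))
E
```

```text
6.8 [0.54874807 0.20296414 0.18120193] [-0.82519452  2.11954526  9.85180531] 0.015831988903929846 24.205925166606903
[0.54790476 0.21230982 0.18079458]
```

View pics/c2.png

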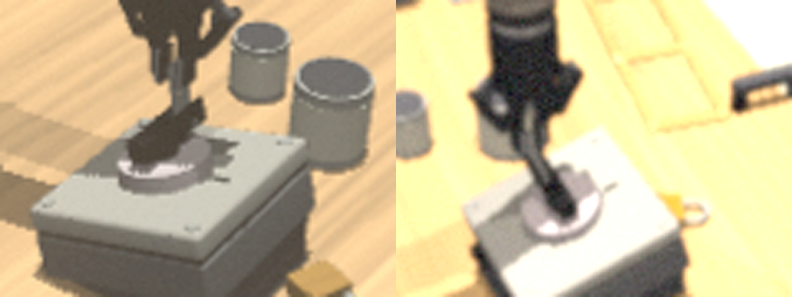

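The hasp appears to stand up in the fingers, at crop (180,85) in the left tile and (530,130) in the right. I'll release it, rise and check.

Emit:
drive_tool(
  targets=[
    [[0,0,0],0],
    [[0,0,0],0],
    [[0,0,0],0],
  ],
  hand=0.55,
)

```text
clock: 7.15
eef_pos: [0.5474, 0.2002, 0.1775]
tcp_rot: [-0.0, 0.685, 0.729, -0.002]
ft_force: [0.4, -0.4, 0.1]
opening: 0.047
grip_force: 0.0
```

Emit:
drive_tool(
  targets=[
    [[0,0,-0.5],0],
    [[0,0,-1.3],0],
    [[0,0,-2.2],0],
    [[0.7,0,-2.5],0],
    [[1.4,0,-2.5],0],
  ],
)

```text
clock: 7.57
eef_pos: [0.5479, 0.255, 0.2832]
tcp_rot: [0.002, 0.687, 0.727, 0.003]
ft_force: [0.3, 0.1, -1.0]
opening: 0.0468
grip_force: 0.0
```

Emit:
drive_tool(
  targets=[
    [[0.5,0,0],0],
    [[0.5,0,0],0],
    [[0.5,0,0],0],
  ],
  hand=0,
)

```text
clock: 7.82
eef_pos: [0.5427, 0.2785, 0.277]
tcp_rot: [-0.0, 0.684, 0.73, -0.002]
ft_force: [1.5, -0.6, 0.2]
opening: 0.0109
grip_force: 0.0
```

```bash
python3 - <<'E'
from go import *
s=manip.state();e=s['eef_pos'];print(s['clock'],e,s['ft_force'],s['opening'])
d=grab('scene','s3');d2=grab('side','d3');d3=grab('wrist','w4')
c=lambda n,u,v:cv2.resize(cv2.imread(f'pics/{n}.png')[v:v+60,u:u+80],None,fx=5,fy=5,interpolation=2)
cv2.imwrite('pics/c3.png',cv2.convertScaleAbs(np.vstack([np.hstack([c('s3',305,130),c('d3',260,135)]),np.hstack([cv2.resize(cv2.imread('pics/w4.png'),(480,300)),np.zeros((300,320,3),np.uint8)])]),alpha=1.5,beta=15))
for nm,cam,o in(('S',d,(305,130)),('D',d2,(260,135)),('W',d3,None)):
  for f in(1.2,1.34,1.48):
    C,S_=np.cos(f),np.sin(f); P=[proj(cam,face(iso,.107,(0,.04+R_*C,.036+R_*S_))) for R_ in(.0,.059)]
    print(nm,f,[((p-o)*5).round().tolist() if o else (p*.75).round().tolist() for p in P])
for p in((0,.085,.065),(0,.063,.065)): print(units(face(iso,.107,p)))
E
```

```text
7.8167 [0.54272657 0.27846692 0.27695395] [ 1.50033992 -0.58903926  0.22547725] 0.010878856573327081
S 1.2 [[201.0, 127.0], [204.0, 35.0]]
S 1.34 [[201.0, 127.0], [197.0, 37.0]]
S 1.48 [[201.0, 127.0], [190.0, 41.0]]
D 1.2 [[171.0, 132.0], [138.0, 67.0]]
D 1.34 [[171.0, 132.0], [142.0, 70.0]]
D 1.48 [[171.0, 132.0], [146.0, 75.0]]
W 1.2 [[251.0, 193.0], [241.0, 196.0]]
W 1.34 [[251.0, 193.0], [241.0, 203.0]]
W 1.48 [[251.0, 193.0], [241.0, 210.0]]
[-0.57  0.15  2.71]
[-1.12  0.15  2.71]
```

View pics/c3.png

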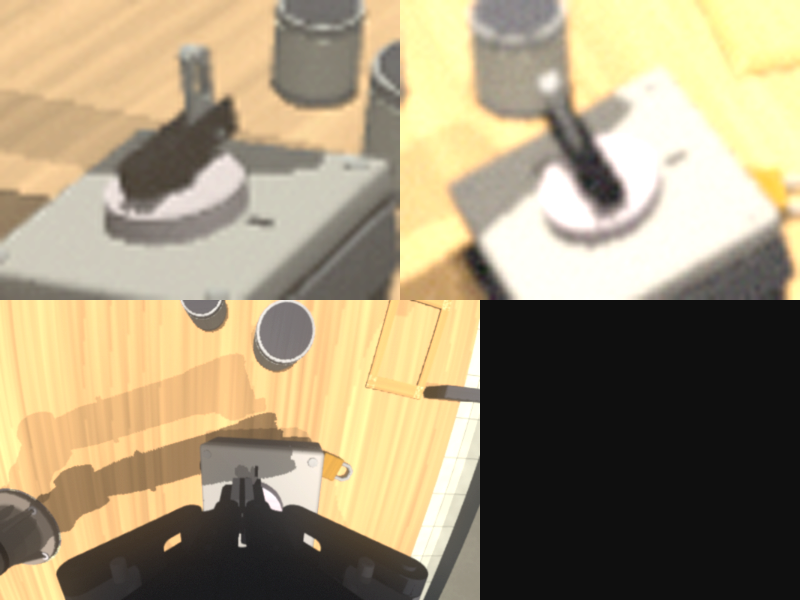

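The hasp's tip is at left-tile (193,45) against (190,41) expected for fully out, and the lever is at off. I'll confirm with a gentle push against its outer side.

Emit:
drive_tool(
  targets=[
    [[-0.3,0.15,0.4],0],
    [[-0.57,0.15,1.1],0],
    [[-0.57,0.15,1.9],0],
    [[-0.57,0.15,2.71],0],
    [[-0.57,0.15,2.71],0],
  ],
)

```text
clock: 8.38
eef_pos: [0.5467, 0.2514, 0.1631]
tcp_rot: [-0.002, 0.686, 0.728, -0.007]
ft_force: [-1.1, -0.2, -1.1]
opening: 0.0002
grip_force: 0.0
```

Emit:
drive_tool(
  targets=[
    [[-0.2,0,0],0],
    [[-0.4,0,0],0],
    [[-0.5,0,0],0],
    [[-0.6,0,0],0],
    [[-0.6,0,0],0],
  ],
)

```text
clock: 8.8
eef_pos: [0.5546, 0.2326, 0.1729]
tcp_rot: [0.0, 0.685, 0.729, 0.003]
ft_force: [0.3, 2.5, 1.8]
opening: 0.0003
grip_force: 1.0
```

Emit:
drive_tool(
  targets=[
    [[-0.1,0,0],0],
    [[-0.2,0,0],0],
    [[-0.2,0,0],0],
  ],
)

```text
clock: 9.05
eef_pos: [0.5542, 0.2318, 0.1728]
tcp_rot: [-0.002, 0.682, 0.731, 0.007]
ft_force: [0.1, 10.5, 3.4]
opening: 0.0003
grip_force: 5.4
```

The hasp is at its stop: 10.5 N with only 0.8 mm of motion. I'll retreat and move over the station.

Emit:
drive_tool(
  targets=[
    [[0.5,0,0],0],
    [[0.6,0,-0.8],0],
    [[0.6,0,-1.7],0],
    [[0.6,0,-2.6],0],
  ],
)

```text
clock: 9.38
eef_pos: [0.5511, 0.247, 0.2747]
tcp_rot: [0.0, 0.684, 0.729, -0.002]
ft_force: [1.8, -0.1, 0.6]
opening: -0.0
grip_force: 0.0
```

Emit:
drive_tool(
  targets=[
    [[-0.9,0,-0.2],0],
    [[-1.9,0,-0.2],0],
    [[-2.9,0,-0.2],0],
    [[-3.9,0,-0.2],0],
    [[-4.9,0,-0.2],0],
  ],
)

```text
clock: 9.8
eef_pos: [0.5639, 0.0489, 0.2827]
tcp_rot: [0.001, 0.685, 0.729, -0.0]
ft_force: [0.1, -1.2, 0.2]
opening: 0.0001
grip_force: 0.0
```

Emit:
drive_tool(
  targets=[
    [[-1,0,0],0],
    [[-2,0,0],0],
    [[-3,0,0],0],
    [[-4,0,0],0],
    [[-5,0,0],0],
  ],
)

```text
clock: 10.22
eef_pos: [0.576, -0.1505, 0.2826]
tcp_rot: [0.0, 0.685, 0.729, -0.001]
ft_force: [0.8, -1.0, 1.0]
opening: -0.0
grip_force: 0.0
```

Emit:
drive_tool(
  targets=[
    [[-0.8,0,0],0],
    [[-0.8,0,0],0],
    [[-0.8,0,0],0],
  ],
)

```text
clock: 10.47
eef_pos: [0.5772, -0.1842, 0.2823]
tcp_rot: [0.001, 0.687, 0.727, -0.001]
ft_force: [-0.2, 0.8, 0.3]
opening: -0.0008
grip_force: 0.0
```

```bash
python3 - <<'E'
from go import *
s=manip.state();print(s['clock'],s['eef_pos'],s['ft_force'],s['opening'])
d=grab('wrist','w5')
for p in((.042,0,.014),(-.042,0,.033),(-.085,.045,0),(.085,.045,0),(.085,-.045,0)): print(proj(d,face(st,.089,p)).round().tolist())
E
```

```text
10.4667 [ 0.57724458 -0.18416954  0.28230339] [-0.23894363  0.80176646  0.29845969] -0.0007879320462642166
[301.0, 194.0]
[231.0, 209.0]
[207.0, 173.0]
[331.0, 146.0]
[347.0, 221.0]
```

View pics/w5.png

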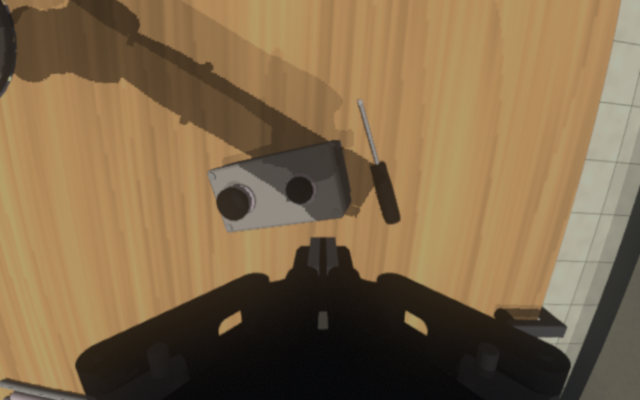

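The start button is at (299,190) and the mushroom at (234,202), both as described, with the screwdriver at (378,165). Next I compute the press point.

```bash
python3 - <<'E'
from go import *
W5=load('w5'); b=atz(W5,299,189.5,.1134); m=atz(W5,234,202,.110); print(b,m,np.linalg.norm((b-m)[:2]))
u=(b-m)[:2]/np.linalg.norm((b-m)[:2]); print(np.degrees(np.arctan2(u[1],u[0])))
p=np.r_[b[:2]-.008*u,.13]; print(p,units(p))
E
```

```text
[ 0.54991505 -0.18511196  0.1134    ] [ 0.47349843 -0.2052462   0.11      ] 0.0790245930091759
14.760812895164488
[ 0.54217907 -0.18715024  0.13      ] [-0.09 -0.9   3.8 ]
```

Emit:
drive_tool(
  targets=[
    [[-0.09,-0.9,0.5],0],
    [[-0.09,-0.9,1.3],0],
    [[-0.09,-0.9,2.2],0],
    [[-0.09,-0.9,3.1],0],
    [[-0.09,-0.9,3.8],0],
  ],
)

```text
clock: 10.93
eef_pos: [0.5424, -0.1823, 0.1278]
tcp_rot: [-0.001, 0.683, 0.73, 0.0]
ft_force: [0.4, -0.4, 0.8]
opening: 0.0002
grip_force: 0.0
```

Emit:
drive_tool(
  targets=[
    [[0,0,0.1],0],
    [[0,0,0.2],0],
    [[0,0,0.3],0],
    [[0,0,0.3],0],
  ],
)

```text
clock: 11.27
eef_pos: [0.5444, -0.1855, 0.1195]
tcp_rot: [0.001, 0.684, 0.729, 0.001]
ft_force: [-0.3, 0.4, -0.4]
opening: 0.0005
grip_force: 0.0
```

Emit:
drive_tool(
  targets=[
    [[0,0,0.06],0],
    [[0,0,0.12],0],
    [[0,0,0.12],0],
  ],
)

```text
clock: 11.52
eef_pos: [0.5438, -0.1858, 0.1141]
tcp_rot: [0.001, 0.684, 0.729, 0.0]
ft_force: [0.3, 0.5, 0.6]
opening: -0.0003
grip_force: 0.6
```

Emit:
drive_tool(
  targets=[
    [[0,0,0.05],0],
    [[0,0,0.1],0],
    [[0,0,0.1],0],
  ],
)

```text
clock: 11.77
eef_pos: [0.5441, -0.1858, 0.11]
tcp_rot: [0.001, 0.684, 0.729, 0.001]
ft_force: [2.1, -0.4, 4.8]
opening: -0.0002
grip_force: 1.8
```

Emit:
drive_tool(
  targets=[
    [[0,0,0.05],0],
    [[0,0,0.08],0],
    [[0,0,0.08],0],
  ],
)

```text
clock: 12.02
eef_pos: [0.5444, -0.1858, 0.1076]
tcp_rot: [0.001, 0.684, 0.729, 0.001]
ft_force: [0.2, 1.2, 8.2]
opening: 0.0001
grip_force: 3.9
```

Emit:
drive_tool(
  targets=[
    [[0,0,0.06],0],
    [[0,0,0.12],0],
    [[0,0,0.12],0],
  ],
)

```text
clock: 12.27
eef_pos: [0.5449, -0.1858, 0.1069]
tcp_rot: [0.001, 0.684, 0.729, 0.002]
ft_force: [-5.6, 4.6, 26.8]
opening: 0.0001
grip_force: 14.0
```

Emit:
drive_tool(
  targets=[
    [[0,0,0.06],0],
    [[0,0,0.06],0],
    [[0,0,0.06],0],
  ],
)

```text
clock: 12.52
eef_pos: [0.545, -0.1858, 0.1065]
tcp_rot: [0.002, 0.684, 0.729, 0.003]
ft_force: [-10.1, 5.8, 37.8]
opening: 0.0002
grip_force: 19.3
```

The button is fully in, against a hard stop. I'll release it and retreat upward.

Emit:
drive_tool(
  targets=[
    [[0,0,-0.4],0],
    [[0,0,-1.2],0],
    [[0,0,-2.2],0],
    [[0,0,-3.2],0],
    [[0,0,-4.2],0],
  ],
)

```text
clock: 12.93
eef_pos: [0.5417, -0.1854, 0.2675]
tcp_rot: [-0.001, 0.685, 0.729, -0.001]
ft_force: [0.9, 0.6, -0.5]
opening: -0.0001
grip_force: 0.0
```

Emit:
drive_tool(
  targets=[
    [[0,-1,0],0],
    [[0,-2,0],0],
    [[0,-2,0],0],
    [[0,-2,0],0],
  ],
)

```text
clock: 13.27
eef_pos: [0.4596, -0.191, 0.2658]
tcp_rot: [-0.002, 0.686, 0.728, 0.0]
ft_force: [0.7, 0.7, -0.6]
opening: -0.0
grip_force: 0.0
```

```bash
python3 - <<'E'
from h import *
grab('scene','s9');grab('side','d9')
a=cv2.resize(cv2.imread('pics/s9.png')[130:290,200:410],(524,400),interpolation=2)
b=cv2.resize(cv2.imread('pics/d9.png')[135:215,260:314],(270,400),interpolation=2)
cv2.imwrite('pics/c9.png',cv2.convertScaleAbs(np.hstack([a,b]),alpha=1.5,beta=15))
print(manip.state()['ft_force'])
E
```

```text
[-0.07360584  0.16313845  0.17055712]
```

View pics/c9.png

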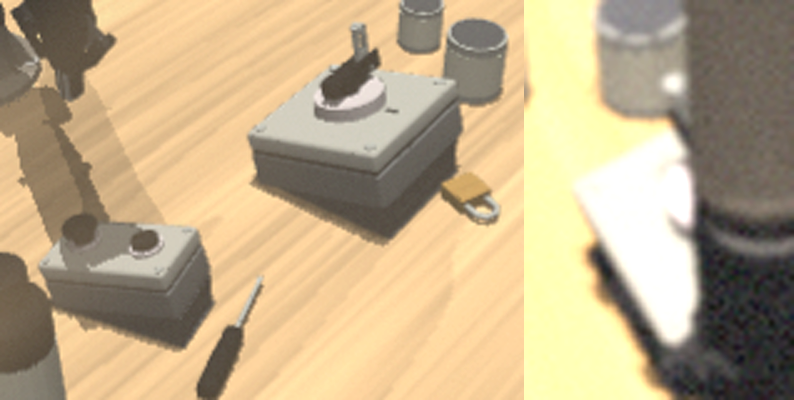

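The lever is off with the hasp standing out at crop (359,45). The start button is back out at (146,243), and the padlock, screwdriver and tins are where they were. The robot is clear of everything, so I'll hand in.

```bash
python3 -c "
from workcell import manip
print(manip.sign_off())"
```

```text
the job is handed in; nothing more can be done
None
```

The job is handed in at about 13.4 s: the isolator lever is fully off, the hasp is fully out, the start button was pressed right in (37.8 N peak) and came back, and I saw no sign that the stop button or the loose things were touched.

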